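# Restart the loaded side of a dry-block heater

### The job

Both sides of the dry-block heater have cut out and are switched off; restart only the side whose block holds the vials. With a fingertip, press that side's reset button, sunk in its well, fully home so that it stays in, and then press the far end of the same side's rocker switch down to turn it on. Leave the empty side tripped and off, leave the vials standing in their block and do not disturb the things around the heater.

Things in the scene. Friction and masses are not known exactly. Their poses are not given: they have to be found in the camera images.
- heater: White dual dry-block heater, fixed, 310 deep (x) x 270 wide (y) mm. Origin: centre of underside; x to its rear, y to its left (seen from the robot), z up. Front 108 mm: grey panel sloping 12 deg, z 55 (front) to 78 mm (rear); outward normal (-0.208, 0, 0.978). Behind it a housing 92 mm high with two aluminium blocks at x 25, y +65 (left) and -65 mm (right). Seam at y = 0 parts the two sides' controls.
- well_left (a point): Centre of the mouth, level with the panel, of the left side's black-lined well (heater x -123, y 95, z 62 mm), left of that side's rocker. Rectangular, 48 mm along the heater's y x 34 mm along the slope, 24 mm deep square to the panel; shut fingertips fit in. The left reset button stands in the middle of its floor.
- reset_left_top (a point): Centre of the top of the left side's reset button: plain grey, round, 20 mm across. Tripped, its top is 14 mm below the well's mouth; fully home, 20 mm. Pressed square to the panel. The point moves with the button.
- reset_left_key (a joint): Travel of the left reset button in m: 0 = standing up (tripped), 0.006 = fully home against its stop. It takes about 3 N to move and stays in when pressed.
- rocker_left_far (a point): Mid of the top edge at the far (rear) end of the left side's black rocker (heater y 30 mm): 30 mm along the slope, 22 wide, tipping about its middle, 13 mm nearer the front. Off: near half flat, far half slants up, its end 12.5 mm above the panel. On: far half flat, 6.5 mm above the panel, near half up. The point moves with it. Behind it 60 mm of panel with only a flat display.
- rocker_left_key (a joint): Angle of the left rocker in rad: 0 = off (far end up), 0.42 = on (far end pressed down to its stop). About 3 N on the far end turns it; it stays where it is left.
- well_right (a point): Centre of the mouth, level with the panel, of the right side's black-lined well (heater x -123, y -35, z 62 mm), left of that side's rocker. Rectangular, 48 mm along the heater's y x 34 mm along the slope, 24 mm deep square to the panel; shut fingertips fit in. The right reset button stands in the middle of its floor.
- reset_right_top (a point): Centre of the top of the right side's reset button: plain grey, round, 20 mm across. Tripped, its top is 14 mm below the well's mouth; fully home, 20 mm. Pressed square to the panel. The point moves with the button.
- reset_right_key (a joint): Travel of the right reset button in m: 0 = standing up (tripped), 0.006 = fully home against its stop. It takes about 3 N to move and stays in when pressed.
- rocker_right_far (a point): Mid of the top edge at the far (rear) end of the right side's black rocker (heater y -100 mm): 30 mm along the slope, 22 wide, tipping about its middle, 13 mm nearer the front. Off: near half flat, far half slants up, its end 12.5 mm above the panel. On: far half flat, 6.5 mm above the panel, near half up. The point moves with it. Behind it 60 mm of panel with only a flat display.
- rocker_right_key (a joint): Angle of the right rocker in rad: 0 = off (far end up), 0.42 = on (far end pressed down to its stop). About 3 N on the far end turns it; it stays where it is left.
- vial_1: Loose small glass vial with a blue screw cap, 22 mm in diameter, 75 mm tall, 30 g. Origin: centre of its underside, z along its axis. It stands in a bore of an aluminium block; its cap ends 33 mm above the block, 127 mm above the bench. The three vials are all in the same block, left or right; the other block has six empty bores.
- vial_2: Loose small glass vial with a blue screw cap, 22 mm in diameter, 75 mm tall, 30 g. Origin: centre of its underside, z along its axis. It stands in a bore of an aluminium block; its cap ends 33 mm above the block, 127 mm above the bench. The three vials are all in the same block, left or right; the other block has six empty bores.
- vial_3: Loose small glass vial with a blue screw cap, 22 mm in diameter, 75 mm tall, 30 g. Origin: centre of its underside, z along its axis. It stands in a bore of an aluminium block; its cap ends 33 mm above the block, 127 mm above the bench. The three vials are all in the same block, left or right; the other block has six empty bores.
- beaker: Loose empty glass beaker, 68 mm in diameter, 90 mm tall, beside the heater to its left. Origin: centre of its underside.
- jar: Loose amber glass jar with a black lid, 60 mm in diameter, 85 mm tall, beside the heater to its right. Origin: centre of its underside.
- wash_bottle: Loose white wash bottle, 68 mm in diameter, 185 mm tall with its bent spout, to the right of the heater towards its rear. Origin: centre of its underside.
Mind the look-alikes: they are no part of the job. What is shaped like the beaker but green is not meant.

How it is judged (in metres and radians):
On the way, in this order (a step that is already met when the one before it is completed fails the run):
1. the reset button of the side with the vials is pressed home (((y of vial_2 in the frame of heater above 0 m and value of joint reset_left_key above 0.0045 m) or (y of vial_2 in the frame of heater below 0 m and value of joint reset_right_key above 0.0045 m))), for 0.2 s.
2. then the rocker switch of that side is turned on, its reset button still in (((y of vial_2 in the frame of heater above 0 m and value of joint reset_left_key above 0.0045 m and value of joint rocker_left_key above 0.32 rad) or (y of vial_2 in the frame of heater below 0 m and value of joint reset_right_key above 0.0045 m and value of joint rocker_right_key above 0.32 rad))), for 0.2 s.
At the end, for the whole second after the job is handed in: Side with the vials: reset button in (4.5 of 6 mm or more) and rocker on (0.32 of 0.42 rad or more). Other side: button in under 2 mm, rocker under 0.12 rad. Vials within 10 mm and beaker, jar, wash bottle within 20 mm of their starts, at rest (((y of vial_2 in the frame of heater above 0 m and value of joint reset_left_key above 0.0045 m and value of joint rocker_left_key above 0.32 rad and value of joint reset_right_key below 0.002 m and value of joint rocker_right_key below 0.12 rad) or (y of vial_2 in the frame of heater below 0 m and value of joint reset_right_key above 0.0045 m and value of joint rocker_right_key above 0.32 rad and value of joint reset_left_key below 0.002 m and value of joint rocker_left_key below 0.12 rad)) and not (distance of any of vial_1, vial_2, vial_3 from where it was at the start of the episode above 0.01 m) and not (distance of any of beaker, jar, wash_bottle from where it was at the start of the episode above 0.02 m) and linear speed of each of vial_1, vial_2, vial_3, beaker, jar, wash_bottle below 0.02 m/s); the robot touches nothing.
It fails at once if a control of the empty side is operated (button in by more than 2 mm, or rocker turned by more than 0.12 rad) ((y of vial_2 in the frame of heater above 0 m and (value of joint reset_right_key above 0.002 m or value of joint rocker_right_key above 0.12 rad)) or (y of vial_2 in the frame of heater below 0 m and (value of joint reset_left_key above 0.002 m or value of joint rocker_left_key above 0.12 rad))).
It fails at once if a vial is lifted or shifted by more than 10 mm (distance of any of vial_1, vial_2, vial_3 from where it was at the start of the episode above 0.01 m).
It fails at once if the beaker, jar or wash bottle is lifted or shifted by more than 20 mm, or tipped by more than 20 degrees (distance of any of beaker, jar, wash_bottle from where it was at the start of the episode above 0.02 m or angle between any of beaker, jar, wash_bottle's own z axis and vertical above 0.35 rad).
It also fails if it takes over 45 s, if anything falls off the work surface, if the arm or the gripper's body presses on something with over 40 N, if the wrist force passes 120 N, or if a joint passes its speed limit or range.

### The arm

A 6-joint arm with a two-finger parallel gripper is mounted at the origin on the work surface. World frame = base frame: x ahead of the robot, y to its left, z up, the work surface at z = 0. Lengths are in mm, angles in rad, forces in N, time in s.
With the tool pointing down it reaches from about 350 to 875 mm from the base axis. Payload 4.2 kg.
Tool frame: the origin (TCP) lies at the very end of the fingers, on their centre line; the grasp point (between the pads) lies 19 mm behind it (pinch_z is the distance from the TCP to the grasp point, in mm); z points along the fingers, y is the line along which they close (so a half turn about z gives the same grasp; the last joint's range is limited). The gripper opens to 85 mm and grips with 20 to 120 N. Pads are 22 mm wide; open, the fingers measure 114 mm over their backs; the gripper's body (76 mm by 85 mm) begins 54 mm behind the grasp point. The pads swing forward as they close: fully open they stand 13 mm farther back than shut.
Start: joints at [-0.904, 0.385, 0.008, 0, -1.194, -0.259], TCP at [247.882, -573.719, 231.312] pointing down, gripper open.
Joint ranges: [-3.14, 3.14], [-1.21, 2.06], [-1.07, 1.41], [-3.16, 2.05], [-2.99, -0.16], [-3.1, 3.1]. Speed limits (rad/s): [2.79, 2.79, 3.14, 3.14, 3.14, 3.14].

### API

Orientations are given as a unit quaternion [x, y, z, w].
In Python, from bench import * gives the robot as it stands.
- The arm moves only by the tool arm_command, never from a script. Its argument "steps" is one flat list of numbers, 4 for each row, row after row: the shift along the tool's x, y, z in m, then the turn about the tool's z in rad. In form: [tx, ty, tz, roll, tx, ty, tz, roll, ...]. A call has 1 to 20 rows; each row shifts and turns the commanded pose from where the row before left it, along the tool's axes as they then stand; what a row does not reach is not made up. A row lasts 1/8 s, in which the tool goes at most 62.5 mm and 10.7 degrees, less where a joint would pass 70% of its speed; a pose out of reach is approached as far as the arm can. A call with a gripper value outside its range is refused whole. "grip" is the finger opening in m, from 0 to 0.0854, set as the call begins (left out, the last holds). The fingers move at their own pace and stop on an object; the grip force is fixed at half the most. Time passes only in rows, so rows that do not move let the fingers close. It gives the time, the measured TCP pose, the force, the opening and the grip force at its end, in the units of the state.
- read_state(): the state, without advancing time (a new reading comes with each control period).
- get_image(name): name is "scene" or "top" or "wrist"; returns the picture (384x512x3 uint8, red, green, blue); there is no depth.
- get_calibration(name): a dict with "camera_matrix" (3x3 intrinsics, pixels), "cam_to_world" (4x4, takes a point from camera to world coordinates). Camera axes: x right, y down, z forward; pixel columns grow to the right and rows downward; lengths in mm; the calibration is good to about 2 mm. The wrist camera is an equidistant fisheye: a pixel r from the principal point sees the ray r / f radians off the axis. A picture is of the moment at which its call begins: read the wrist's pose just before it. get_calibration takes no time and is no camera call; for the wrist camera it gives the pose at the moment of the call.
- job_done(): hands the job in; it is judged then, once.
The state is a dict: "clock": time; "joints": joint angles; "joint_vel": joint speeds; "joint_efforts": joint torques, N m; "position": TCP position; "ee_rot": TCP orientation; "contact_force": force on the tool from outside, world axes, zero at the start; "wrist_torque": the same for the moment, N m; "gripper_width": finger opening in mm; "grasp_force": force on a finger pad.
Only numpy, scipy, OpenCV 4.12 (cv2) and the standard library are available. Lean on these libraries where they do the work, as an engineer would, in place of code of your own. Each camera call takes 0.05 s, during which the arm holds its last target. There are 200 camera calls.

## Working session

There is one attempt and no reset: what is moved stays moved. The work goes in short steps, Python scripts to look and compute and a tool call to move; the robot and the scene stay as the last step left them, time stands still between calls to the robot, and variables do not carry over. Pictures are saved under pics/ and viewed, at most 10 in all, crops included, and the job is handed in when it is done.

Besides the shell and the picture viewer there is one more tool, called after ">>>" by a JSON object that holds its "op" and its "data". arm_command: Moves the arm, as the interface text tells. Its arguments: {"type":"object","properties":{"steps":{"type":"array","items":{"type":"number"}},"grip":{"type":"number"}},"required":["steps"]}

```bash
mkdir -p pics
python3 - <<'E'
from bench import *
import cv2
for n in ("scene","top"):
    cv2.imwrite(f"pics/{n}0.png",cv2.resize(get_image(n)[:,:,::-1],(800,600),interpolation=cv2.INTER_CUBIC))
s=read_state();print(s['clock'],s['position'],s['ee_rot'],s['gripper_width'])
E
```

```text
0.1 [ 247.67886344 -573.28475775  230.36383742] [-2.02412756e-01  9.79299847e-01  9.08525757e-04 -2.46303854e-04] 85.55330886359128
```

View pics/top0.png

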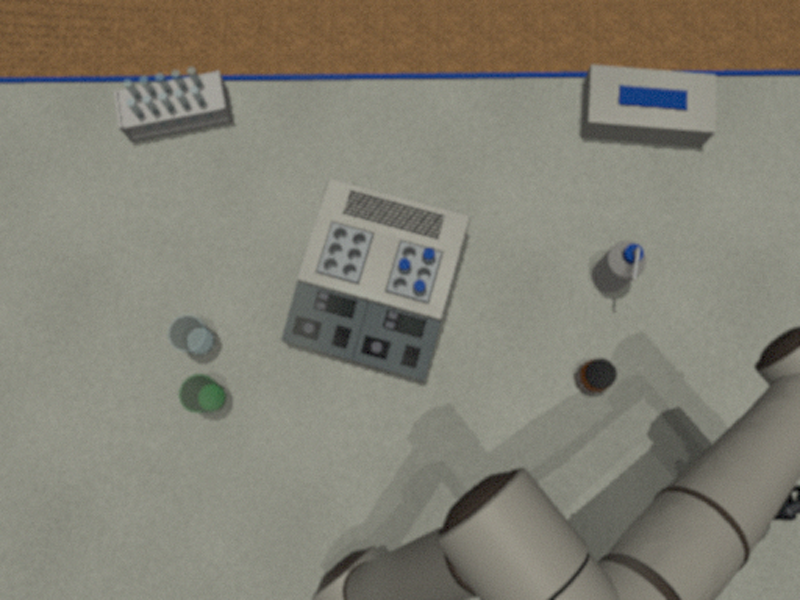

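View pics/scene0.png

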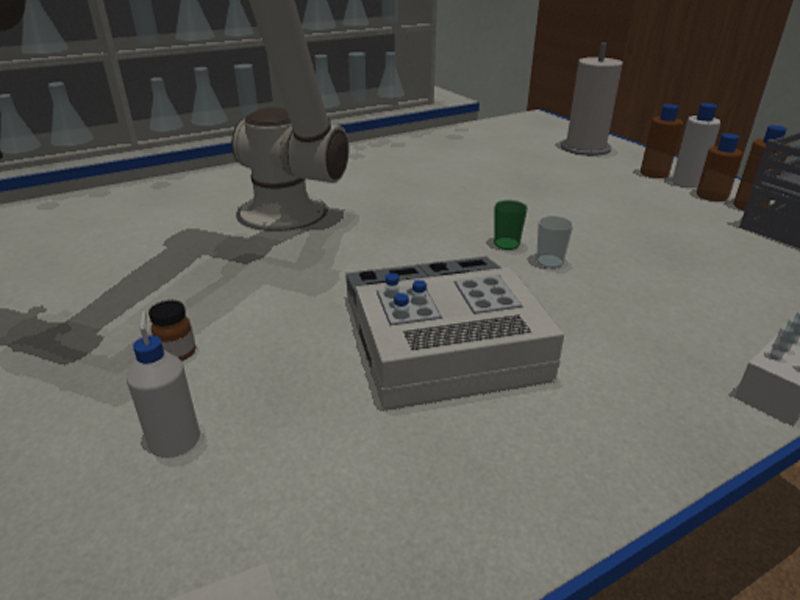

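The vials (blue caps at 428,255; 404,265; 420,286 in the top view) stand in the right block. The right well is at about (376,347) and its rocker at (411,355). I'll enlarge this to fit the heater's pose.

Run:
```python
from bench import *
import cv2
im=get_image("top")[:,:,::-1]
cv2.imwrite("pics/top1.png",cv2.resize(im[112:248,176:308],None,fx=4.4,fy=4.4,interpolation=cv2.INTER_CUBIC))
c=get_calibration("top");print(c)
```

```text
{'camera_matrix': array([[464.51631027,   0.        , 258.59817707],
       [  0.        , 464.51631027, 199.65855016],
       [  0.        ,   0.        ,   1.        ]]), 'cam_to_world': array([[-8.17510469e-03, -9.79995777e-01,  1.98850310e-01,
         2.92560362e+02],
       [-9.99952375e-01,  9.07177192e-03,  3.59860041e-03,
        -6.83907831e+00],
       [-5.33053786e-03, -1.98811420e-01, -9.80023267e-01,
         1.35408986e+03],
       [ 0.00000000e+00,  0.00000000e+00,  0.00000000e+00,
         1.00000000e+00]])}
```

View pics/top1.png

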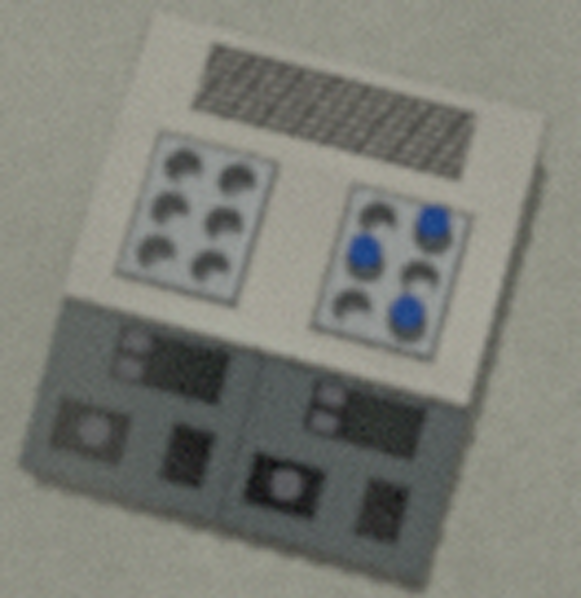

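```bash
cat > h.py <<'E'
from bench import *
import numpy as np
from scipy.optimize import least_squares
from scipy.spatial.transform import Rotation as R
P=np.load('pose.npy') if __import__('os').path.exists('pose.npy') else None
def h2w(p,q=None):
    x,y,t=P if q is None else q
    p=np.atleast_2d(p).astype(float);c,s=np.cos(t),np.sin(t)
    return np.c_[x+c*p[:,0]-s*p[:,1],y+s*p[:,0]+c*p[:,1],p[:,2]]
E
python3 - <<'E'
from h import *
c=get_calibration("top");K=c['camera_matrix'];T=c['cam_to_world']
M=[(155,135,92),(155,-135,92),(-47,135,92),(-47,-135,92),(-155,135,55),(-155,-135,55),(-123,95,62),(-123,-35,62),(25,65,94),(25,-65,94)]
px=np.array([(157,14),(545,118),(66,297),(470,404),(22,468),(425,588),(91,432),(283,487),(196,218),(391,271)])
px=(px+.5)/4.4-.5+[176,112]
def proj(w):
    q=(w-T[:3,3])@T[:3,:3];q=q@K.T;return q[:,:2]/q[:,2:]
f=lambda q:(proj(h2w(M,q))-px).ravel()
r=least_squares(f,[500,0,-.25],loss='soft_l1',x_scale=[100,100,1])
print(r.x,r.fun.reshape(-1,2).round(1));np.save('pose.npy',r.x)
for p in [(-123,-35,62),(-123,95,62),(-123,-100,62)]: print(h2w(p,r.x))
E
```

```text
[ 6.16787820e+02  4.84224260e+01 -2.83039144e-01] [[-0.9 -1.3]
 [ 1.5 -0.8]
 [-1.3 -0.1]
 [ 0.   1.2]
 [-0.7 -0.1]
 [-0.4 -1.6]
 [ 0.1  0.7]
 [ 0.6  0.5]
 [ 0.5  0.3]
 [ 0.6  0.3]]
[[488.90722179  49.1658808   62.        ]]
[[525.21299179 173.99332596  62.        ]]
[[470.75433679 -13.24784178  62.        ]]
```

```bash
cat >> h.py <<'E'
def go(p,yaw=True):
    "shift in tool axes to heater-frame point p, and roll still needed"
    s=read_state();Rt=R.from_quat(s['ee_rot']).as_matrix()
    d=(h2w(p)[0]-s['position'])
    a=np.arctan2(Rt[1,1],Rt[0,1]);w=P[2]+np.pi/2
    roll=(a-w+np.pi)%(2*np.pi)-np.pi
    Rn=Rt@R.from_euler('z',roll).as_matrix()
    print('clock',s['clock'],'shift after roll',(Rn.T@d).round(1),'roll',roll.round(4),'F',s['contact_force'].round(1),'pos',s['position'].round(1))
E
python3 -c "
from h import *
go((-150,-50,210))"
```

```text
clock 0.15 shift after roll [-30.8 650.1  21.2] roll 0.6906 F [-0.2  0.4  0.6] pos [ 247.7 -573.4  230.5]
```

>>> {"op": "arm_command", "data": {"steps": [0, 0, 0, 0.1726, 0, 0, 0, 0.1726, 0, 0, 0, 0.1726, 0, 0, 0, 0.1726, -0.002, 0.043, 0, 0, -0.002, 0.043, 0, 0, -0.002, 0.043, 0, 0, -0.002, 0.043, 0, 0, -0.002, 0.043, 0, 0, -0.002, 0.043, 0, 0, -0.002, 0.043, 0, 0, -0.002, 0.043, 0, 0, -0.002, 0.043, 0, 0, -0.002, 0.043, 0, 0, -0.002, 0.043, 0, 0, -0.002, 0.043, 0, 0, -0.002, 0.043, 0, 0, -0.002, 0.043, 0, 0, -0.002, 0.043, 0, 0, 0, 0, 0, 0], "grip": 0}}

```text
clock: 2.65
position: [457.2, 39.4, 231.0]
ee_rot: [0.139, 0.99, -0.0, -0.0]
contact_force: [-0.4, -0.2, -0.8]
gripper_width: 0.4
grasp_force: 0.0
```

Run:
```python
from h import *
import cv2
go((-150,-50,210))
c=get_calibration("wrist");im=get_image("wrist")[:,:,::-1]
cv2.imwrite("pics/w0.png",cv2.resize(im,(800,600),interpolation=cv2.INTER_CUBIC))
np.save('w0.npy',im)
print(c)
```

```text
clock 2.65 shift after roll [-0.8  3.2 21. ] roll 0.0039 F [-0.4 -0.2 -0.8] pos [457.2  39.4 231. ]
{'camera_matrix': array([[297.31863964,   0.        , 255.83342188],
       [  0.        , 297.31863964, 188.79718932],
       [  0.        ,   0.        ,   1.        ]]), 'cam_to_world': array([[ 2.75260230e-01,  9.10358020e-01,  3.08998514e-01,
         3.77339330e+02],
       [ 9.61369335e-01, -2.60954651e-01, -8.75880753e-02,
         6.14318824e+01],
       [ 8.98092722e-04,  3.21171210e-01, -9.47020722e-01,
         3.74567256e+02],
       [ 0.00000000e+00,  0.00000000e+00,  0.00000000e+00,
         1.00000000e+00]])}
```

View pics/w0.png

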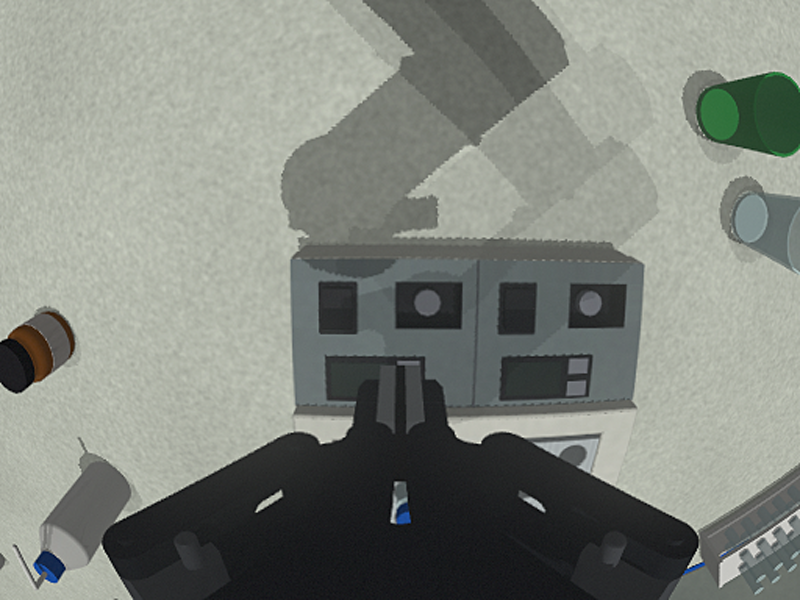

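The wrist view shows the right well mouth spanning (396–463, 281–328), the left well centred at (598,306), and the right rocker at (318–358, 281–333). I'll refit with these.

```bash
cat > fit.py <<'E'
from h import *
c=get_calibration("wrist");K=c['camera_matrix'];T=c['cam_to_world']
def w(s,y): return (-123+s*.978,y,62+s*.208)
M=[w(-17,-11),w(-17,-59),w(17,-11),w(17,-59),w(-17,119),w(-17,71),w(17,119),w(17,71),(-155,-135,55),(-155,135,55),(-155,0,55)]
px=np.array([(463,281),(396,281),(461,328),(396,328),(627,284),(570,283),(624,328),(570,327),(291,260),(643,264),(478,261)])
px=(px+.5)/1.5625-.5
def proj(p):
    q=(p-T[:3,3])@T[:3,:3];rho=np.hypot(q[:,0],q[:,1]);th=np.arctan2(rho,q[:,2])
    return q[:,:2]/rho[:,None]*th[:,None]*K[0,0]+K[:2,2]
f=lambda q:(proj(h2w(M,q))-px).ravel()
r=least_squares(f,P,loss='soft_l1',x_scale=[100,100,1])
print(P,r.x,r.fun.reshape(-1,2).round(1))
for p in [(-123,-35,62),(-123,-100,62)]: print(h2w(p),h2w(p,r.x))
np.save('pose.npy',r.x)
E
python3 fit.py; python3 -c "
from h import *
go((-121,-35,100))"
```

```text
[ 6.16787820e+02  4.84224260e+01 -2.83039144e-01] [ 6.19358155e+02  4.83052086e+01 -2.85921574e-01] [[ 0.   0.5]
 [-0.   0.2]
 [ 0.6  0.3]
 [-0.2  0.3]
 [-0.5 -0.2]
 [ 0.3 -0.1]
 [-0.4 -0.7]
 [-1.2  0.5]
 [-0.1 -0.4]
 [ 0.7 -0. ]
 [ 0.3 -0.6]]
[[488.90722179  49.1658808   62.        ]] [[491.48023153  49.41726675  62.        ]]
[[470.75433679 -13.24784178  62.        ]] [[473.14751901 -12.9438722   62.        ]]
clock 2.7 shift after roll [-32.6  20.7 130.8] roll 0.0053 F [-0.3 -0.2 -1.2] pos [456.5  38.2 230.9]
```

>>> {"op": "arm_command", "data": {"steps": [-0.008, 0.005, 0.02, 0.005, -0.008, 0.005, 0.02, 0, -0.008, 0.005, 0.03, 0, -0.008, 0.005, 0.03, 0, 0, 0, 0.03, 0, 0, 0, 0.02, 0, 0, 0, 0, 0, 0, 0, 0, 0]}}

```text
clock: 3.7
position: [493.4, 47.1, 82.2]
ee_rot: [0.144, 0.99, 0.0, 0.001]
contact_force: [-0.8, 0.2, 0.3]
gripper_width: -0.0
grasp_force: 0.0
```

Run:
```python
from h import *
import cv2
for i in range(3): go((-122,-35,80)); im=get_image("wrist")[:,:,::-1]
cv2.imwrite("pics/w1.png",cv2.resize(im[150:350,130:390],None,fx=3,fy=3,interpolation=cv2.INTER_CUBIC))
```

```text
clock 3.7 shift after roll [1.5 1.7 2.2] roll -0.0022 F [-0.8  0.2  0.3] pos [493.4  47.1  82.2]
clock 3.75 shift after roll [1.6 1.4 2.4] roll -0.002 F [ 0.7 -0.9  0.2] pos [493.6  47.3  82.4]
clock 3.8 shift after roll [1.6 1.3 2.5] roll -0.0019 F [0.5 0.  1.1] pos [493.6  47.5  82.5]
```

View pics/w1.png

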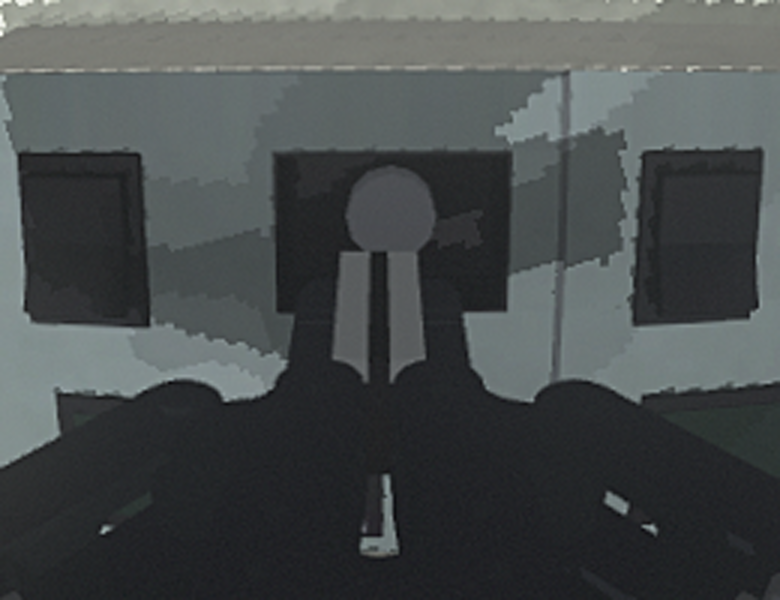

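The fingertips (centre about 380) hang 1–2 mm right of the well's middle (393), as computed. I'll correct that and go in.

>>> {"op": "arm_command", "data": {"steps": [0.0015, 0.0015, 0, 0, 0, 0, 0.01, 0, 0, 0, 0.01, 0, 0, 0, 0.008, 0, 0, 0, 0, 0, 0, 0, 0, 0]}}

```text
clock: 4.6
position: [492.0, 49.4, 53.3]
ee_rot: [0.143, 0.99, -0.0, 0.0]
contact_force: [-0.2, -0.5, -0.1]
gripper_width: 0.0
grasp_force: 0.0
```

```bash
python3 -c "
from h import *
go((-122,-35,44))"
```

```text
clock 4.6 shift after roll [-0.5 -0.1  9.3] roll -0.0015 F [-0.2 -0.5 -0.1] pos [492.   49.4  53.3]
```

>>> {"op": "arm_command", "data": {"steps": [0, 0, 0.002, 0, 0, 0, 0.002, 0, 0, 0, 0.002, 0, 0, 0, 0.0015, 0, 0, 0, 0, 0, 0, 0, 0, 0]}}

```text
clock: 5.35
position: [492.3, 49.5, 46.0]
ee_rot: [0.143, 0.99, 0.0, 0.0]
contact_force: [1.3, -0.8, 1.3]
gripper_width: -0.2
grasp_force: 1.1
```

>>> {"op": "arm_command", "data": {"steps": [0, 0, 0.001, 0, 0, 0, 0.001, 0, 0, 0, 0, 0, 0, 0, 0, 0]}}

```text
clock: 5.85
position: [492.1, 49.5, 43.8]
ee_rot: [0.143, 0.99, 0.0, 0.0]
contact_force: [1.4, -0.1, 3.0]
gripper_width: 0.0
grasp_force: 1.2
```

>>> {"op": "arm_command", "data": {"steps": [0, 0, 0.001, 0, 0, 0, 0.001, 0, 0, 0, 0, 0, 0, 0, 0, 0]}}

```text
clock: 6.35
position: [492.3, 49.5, 42.9]
ee_rot: [0.143, 0.99, 0.0, 0.001]
contact_force: [-0.4, 0.5, 10.6]
gripper_width: 0.1
grasp_force: 5.3
```

>>> {"op": "arm_command", "data": {"steps": [0, 0, 0.001, 0, 0, 0, 0, 0, 0, 0, 0, 0]}}

```text
clock: 6.72
position: [492.4, 49.5, 42.7]
ee_rot: [0.143, 0.99, 0.0, 0.001]
contact_force: [-2.9, 0.3, 17.3]
gripper_width: 0.1
grasp_force: 8.5
```

The button is against its stop (17 N). Withdrawing and moving over the rocker.

>>> {"op": "arm_command", "data": {"steps": [0, 0, -0.01, 0, 0, 0, -0.01, 0, 0, 0, -0.02, 0, 0, 0, -0.02, 0, -0.004, -0.015, 0, 0, -0.004, -0.025, 0, 0, -0.004, -0.025, 0, 0, -0.004, 0, 0, 0, 0, 0, 0, 0, 0, 0, 0, 0]}}

```text
clock: 7.98
position: [488.7, -17.2, 100.5]
ee_rot: [0.143, 0.99, -0.0, -0.0]
contact_force: [0.9, -0.4, -0.2]
gripper_width: -0.3
grasp_force: 0.0
```

Run:
```python
from h import *
import cv2
for i in range(2): go((-106,-100,85)); im=get_image("wrist")[:,:,::-1]
cv2.imwrite("pics/w2.png",cv2.resize(im[130:350,150:410],None,fx=2.7,fy=2.7,interpolation=cv2.INTER_CUBIC))
```

```text
clock 7.975 shift after roll [-0.9 -0.3 15.5] roll -0.0013 F [ 0.9 -0.4 -0.2] pos [488.7 -17.2 100.5]
clock 8.025 shift after roll [-0.9 -0.4 15.6] roll -0.001 F [0.3 0.4 0.1] pos [488.8 -17.1 100.6]
```

View pics/w2.png

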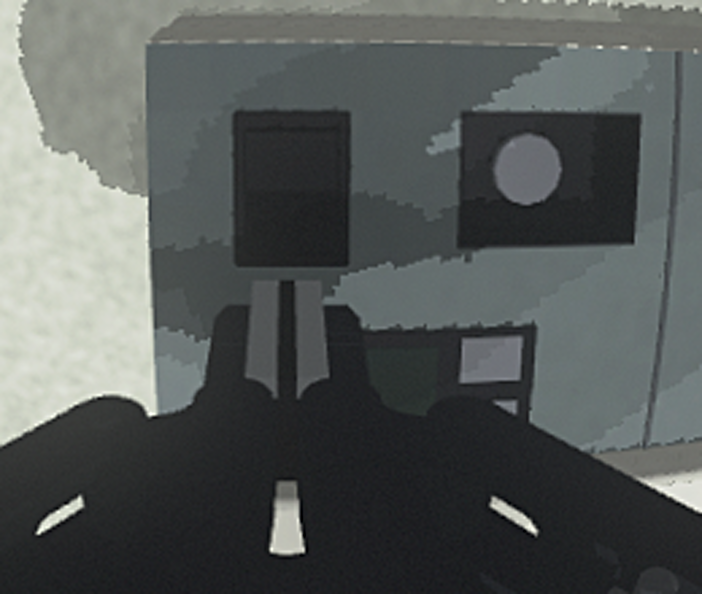

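The fingers are behind the rocker's far end (rocker 233–350, 110–267) and centred on it; the button sits deep in its well. Pressing now.

>>> {"op": "arm_command", "data": {"steps": [0, 0, 0.01, 0, 0, 0, 0.01, 0, 0, 0, 0.003, 0, 0, 0, 0.002, 0, 0, 0, 0.002, 0, 0, 0, 0.001, 0, 0, 0, 0, 0, 0, 0, 0, 0]}}

```text
clock: 9.07
position: [489.7, -17.4, 73.3]
ee_rot: [0.143, 0.99, 0.0, 0.001]
contact_force: [2.4, -3.9, 5.4]
gripper_width: -0.0
grasp_force: 2.3
```

>>> {"op": "arm_command", "data": {"steps": [0, 0, 0.001, 0, 0, 0, 0.001, 0, 0, 0, 0, 0, 0, 0, 0, 0]}}

```text
clock: 9.57
position: [490.0, -17.2, 71.5]
ee_rot: [0.143, 0.99, 0.0, 0.001]
contact_force: [2.8, -3.5, 8.2]
gripper_width: -0.3
grasp_force: 3.5
```

>>> {"op": "arm_command", "data": {"steps": [0, 0, 0.001, 0, 0, 0, 0.001, 0, 0, 0, 0, 0, 0, 0, 0, 0]}}

```text
clock: 10.07
position: [490.1, -17.2, 71.1]
ee_rot: [0.143, 0.99, 0.0, 0.002]
contact_force: [-1.4, -2.6, 18.2]
gripper_width: -0.0
grasp_force: 9.1
```

>>> {"op": "arm_command", "data": {"steps": [0, 0, 0.001, 0, 0, 0, 0, 0, 0, 0, 0, 0, 0, 0, -0.01, 0, 0, 0, -0.03, 0, 0, 0, -0.04, 0, -0.01, 0, -0.04, 0, 0, 0, -0.02, 0, 0, 0, 0, 0, 0, 0, 0, 0]}}

```text
clock: 11.32
position: [496.8, -20.2, 205.8]
ee_rot: [0.143, 0.99, -0.0, -0.002]
contact_force: [0.0, -0.8, -0.6]
gripper_width: -0.0
grasp_force: 0.0
```

Run:
```python
from h import *
import cv2
go((-106,-100,85)); im=get_image("wrist")[:,:,::-1]
cv2.imwrite("pics/w3.png",cv2.resize(im[140:320,180:420],None,fx=3.3,fy=3.3,interpolation=cv2.INTER_CUBIC))
```

```text
clock 11.325 shift after roll [  7.3   0.4 120.9] roll -0.002 F [ 0.  -0.8 -0.6] pos [496.8 -20.2 205.8]
```

View pics/w3.png

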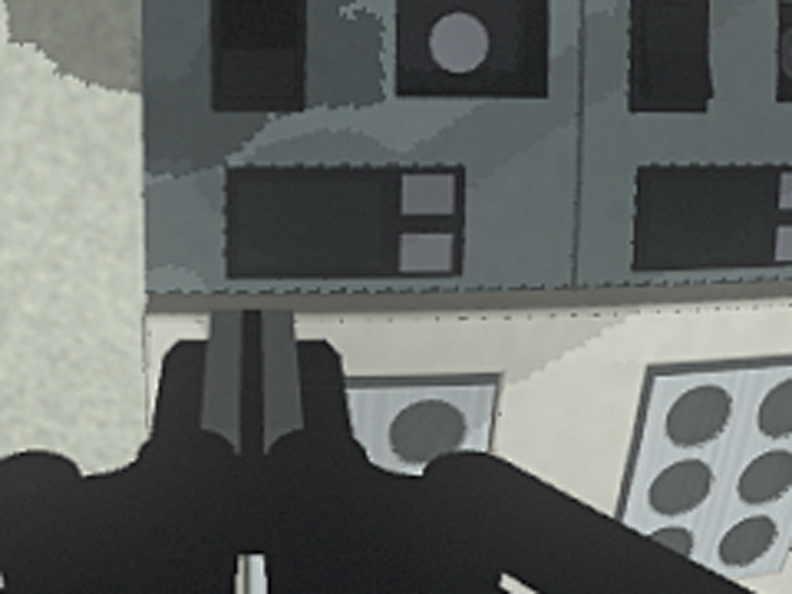

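The right rocker at (258,50) now has its far half lit and flat, unlike the left one (still off), and the button is in. Handing in.

```bash
python3 -c "
from bench import *
print(job_done())"
```

```text
the job is handed in; nothing more can be done
None
```

I pressed the right side's reset button (the side holding the vials) home to its stop and turned its rocker on. I left the left side alone, touched nothing else and handed the job in; the hand-in returned no verdict.

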